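Load the nuts into the tumbler and hold its run dial at the third click

ROBOT

A 6-joint arm with a two-finger parallel gripper is mounted at the origin on a cart in front of the work surface, level with it; the furniture and walls round the work are solid. World frame = base frame: x ahead of the robot, y to its left, z up, the work surface at z = 0. Lengths are in m, angles in rad, forces in N, time in s.
With the tool pointing down it reaches from about 0.375 to 0.9 m from the base axis. Payload 3.1 kg.
Tool frame: the origin (TCP) lies midway between the tips of the shut fingers; the grasp point (between the pads) lies 19 mm behind it; x points along the fingers, z is the direction in which the jaws open and shut, and the axes are right-handed (so a half turn about x gives the same grasp; the last joint's range is limited). The gripper opens to 85 mm and grips with 20 to 120 N. Pads are 22 mm wide; open, the fingers measure 114 mm over their backs; the gripper's body (76 mm by 85 mm) begins 54 mm behind the grasp point. The pads swing forward as they close: fully open they stand 13 mm farther back than shut.
Start: joints at [-1.508, 0.527, 1.433, -0, 1.181, -0.178], TCP at [0.149, -0.607, 0.231] pointing down, gripper open.
Joint ranges: [-3.08, 3.08], [-0.75, 2.2], [0.22, 2.44], [-1.43, 4.57], [0, 2.65], [-2.85, 2.85]. Speed limits (rad/s): [2.79, 2.79, 3.14, 3.14, 3.14, 3.14].

INTERFACE

Orientations are given as a unit quaternion [x, y, z, w].
In Python, from station import status, snapshot, camera_params, ticket gives the robot as it stands.
- The arm moves only by the tool arm_command, never from a script. Its argument "series" is a list that holds one entry, the list of rows, each a list of 4 numbers: the shift along the tool's x, y, z in mm, then the turn about the tool's x in rad. A call has 1 to 10 rows; each row shifts and turns the commanded pose from where the row before left it, along the tool's axes as they then stand; what a row does not reach is not made up. A row lasts 1/10 s, in which the tool goes at most 50 mm and 8.59 degrees, less where a joint would pass 70% of its speed; a pose out of reach is approached as far as the arm can. A call is refused whole if a number of a shift passes 50 or a number of a turn 0.15, either way. A call with a gripper value outside its range is refused whole. "jaw" is the opening in per cent of the stroke, from 0 (shut) to 100 (fully open), set as the call begins (left out, the last holds). The fingers move at their own pace and stop on an object; "force" is the grip in N (left out, the last holds). Time passes only in rows, so rows that do not move let the fingers close. It gives the time, the measured TCP pose, the force and the opening at its end, in the units of the state.
- status.sense(): the state, without advancing time (a new reading comes with each control period).
- snapshot(name): name is "scene" or "top"; returns the picture (400x640x3 uint8, red, green, blue); there is no depth.
- camera_params(name): a dict with "fovy" (degrees; the focal length in pixels is half the picture's height over the tangent of half this angle, whatever the lens; pixels are square), "cx", "cy" (the principal point, pixels), "k1" (the pictures are not rectified: a ray, as slopes to the right and down, at radius r is drawn at 1 + k1 r^2 times it, then the intrinsics apply), "extrinsics" (4x4, takes a point from camera to world coordinates). Camera axes: x right, y down, z forward; pixel columns grow to the right and rows downward; lengths in m; the calibration is good to about 2 mm. A picture is of the moment at which its call begins. camera_params takes no time and is no camera call.
- ticket.sign_off(): hands the job in, once; it reports no verdict.
The state is a dict: "t": time; "q": joint angles; "qd": joint speeds; "tau": joint torques, N m; "tcp_pos": TCP position; "tool_rot": TCP orientation; "force": force on the tool from outside, world axes, zero at the start; "ft_torque": the same for the moment, N m; "finger_gap": opening from 0.0 (shut) to 1.0 (fully open).
Only numpy, scipy, OpenCV 4.12 (cv2) and the standard library are available. Lean on these libraries where they do the work, as an engineer would, in place of code of your own. Each camera call takes 0.05 s, during which the arm holds its last target. There are 200 camera calls.

TASK

Load the vibratory tumbler and run it: by its handle, tip the yellow loading skip right over until all four nuts have dropped into the blue tub, then swing the skip back and leave it standing fully upright. Only then press the red paddle of the spring-return dial on the green control box down with the fingertips, past the first two clicks to the third, and keep holding it there: the job finishes with the robot still pressing it. Spill no nut and leave the other things on the bench where they are.

Things in the scene. Friction and masses are not known exactly. Their poses are not given: they have to be found in the camera images.
- tumbler: Tumbler fixed to the bench: grey base plate, round blue tub and, nearer the robot, a yellow skip hinged between two grey cheeks. Origin: on the bench, straight below the middle of the skip's hinge; x points level from skip to tub, y along the hinge. Base plate x -105 to +165, y +-75, 18 mm high; cheeks at y +-62, 135 mm high; tub 160 mm wide, its rim 105 mm above the bench.
- tub (a point): Centre of the tub's inner floor, 72 mm along +x of the tumbler and 45 mm above the bench; the tub is 152 mm wide inside at the rim (124 mm at the floor) and 60 mm deep; axes as the tumbler's.
- skip_hinge (a point): Middle of the skip's hinge axis, 120 mm above the bench; this point stays fixed. The hinge axis is the tumbler's y axis.
- skip_handle (a point): Middle of the skip's handle: round steel bar 12 mm thick, parallel to the hinge and 155 mm from it, level with it while the skip is upright, 47 mm out from the skip's front wall; 66 mm clear between its two side arms. Moves with the skip. Gripped lightly (10 N) from above across the bar, it turns between the fingers.
- skip (a joint): Tipping angle of the yellow skip, rad: 0 upright on its stop, grows as the handle swings up and over to the tub, at most 2.1. Handle at angle q: 155 mm * (-cos q along tumbler x, sin q up) from the hinge. Skip 110 x 100 x 52 mm, open on top, chute wall at the tub; held at 2.0 for a second, all nuts slide out. 0.25 kg, no spring: let go before it is far over, it falls back upright.
- dial (a joint): Angle of the spring-return dial, rad: 0 at rest, grows as the paddle is pressed down. Clicks at 0.3, 0.6 and 0.9; end stop at 0.95, just past the third click. The paddle slants 0.5 - q rad up towards its tip. Released, it springs back to 0. Push at the paddle: 3 to 4 N at the start, about 8 N at the third click; it eases by 1 to 2 N into each click and jumps by 1 to 3 N on leaving it.
- paddle (a point): Middle of the top of the red paddle (36 x 36 mm, 10 mm thick), 66 mm from the dial's axis; it moves with the dial and goes about 52 mm down to the third click.
- control: Green control box with black dial drum, fixed to the bench, 72 x 92 mm, 96 mm high (drum 106 mm). Origin: on the bench straight below the dial's axis, which lies along the box's y, 82 mm up. The red paddle sticks out along the box's -x; the box's front is 25 mm from the axis. Three dots on its +y cheek mark the paddle's slant at the clicks, the last one red.
- nut_1: Hexagon nut, steel-coloured, 24 mm across the flats, 13 mm high, with a 15 mm hole; origin at the centre of its underside. It lies in the yellow skip at the start.
- nut_2: Hexagon nut, brass-coloured, 24 mm across the flats, 13 mm high, with a 15 mm hole; origin at the centre of its underside. It lies in the yellow skip at the start.
- nut_3: Hexagon nut, steel-coloured, 24 mm across the flats, 13 mm high, with a 15 mm hole; origin at the centre of its underside. It lies in the yellow skip at the start.
- nut_4: Hexagon nut, brass-coloured, 24 mm across the flats, 13 mm high, with a 15 mm hole; origin at the centre of its underside. It lies in the yellow skip at the start.
- lamp_carton: Bystander: small red carton, 46 x 53 x 56 mm; origin at the centre of its underside.
- cord_spool: Bystander: white spool, 53 mm across, 50 mm high; origin at the centre of its underside.
- green_pack: Bystander: clear box of fasteners with a green label, 60 x 73 x 26 mm; origin at the centre of its underside.
- white_cap: Bystander: white plastic pipe cap, 68 mm across, 38 mm high; origin at the centre of its underside.
- yellow_driver: Bystander: screwdriver with a yellow handle, 202 mm long, 28 mm thick; origin at the centre of its underside.

How it is judged:
By the outcome, as a careful person would: the job done as asked, in the order asked, and still so for the second after the job is handed in, while the arm keeps its last pose, push and grip.
It also fails if it takes over 72 s, if anything falls off the work surface, if the arm or the gripper's body presses on something with over 40 N, if the wrist force passes 120 N, or if a joint passes its speed limit or range.

## Working session

There is one attempt and no reset: what is moved stays moved. The work goes in short steps, Python scripts to look and compute and a tool call to move; the robot and the scene stay as the last step left them, time stands still between calls to the robot, and variables do not carry over. Pictures are saved under pics/ and viewed, about 8 in all and at most 12, crops included, and the job is handed in when it is done.

Besides the shell and the picture viewer there is one more tool, called after "Call:" by a JSON object that holds its "method" and its "body", one argument or row to a line. arm_command: Moves the arm, as the interface text tells. Its arguments: {"type":"object","properties":{"series":{"type":"array"},"jaw":{"type":"number"},"force":{"type":"number"}},"required":["series"]}

```bash
ls; mkdir -p pics; python3 - <<'E'
from station import status, snapshot, camera_params
import cv2
s=status.sense()
print(s)
for n in("scene","top"):
    cv2.imwrite(f"pics/{n}0.png",cv2.resize(snapshot(n)[:,:,::-1],None,fx=1.25,fy=1.25,interpolation=cv2.INTER_CUBIC)); print(camera_params(n))
E
```

```text
pics
{'t': 0.0, 'q': array([-1.50849019e+00,  5.28493040e-01,  1.43388685e+00, -1.08931489e-05,
        1.18135290e+00, -1.78500732e-01]), 'qd': array([ 4.74346997e-04, -9.69460683e-05,  6.12500494e-04, -6.62433104e-04,
        5.13091523e-04, -5.86166230e-04]), 'tau': array([ 2.92249133e-03, -4.42343438e+01, -1.78024453e+01,  5.20840433e-05,
        8.44779366e-03,  1.84891185e-06]), 'tcp_pos': array([ 0.14903513, -0.60625438,  0.23032199]), 'tool_rot': array([ 0.43688519,  0.55694281, -0.43575953,  0.55593136]), 'force': array([-0.30701769,  0.1760214 , -1.03452256]), 'ft_torque': array([ 0.0146423 , -0.05296377, -0.00876142]), 'finger_gap': 1.0018626914851754}
{'fovy': 57.430804094546566, 'cx': 317.4735248953996, 'cy': 202.0169792161718, 'k1': -0.029887734961385304, 'extrinsics': array([[-0.58154346, -0.51575562,  0.62912904, -0.15588051],
       [-0.8132558 ,  0.34903845, -0.46560409,  0.70538867],
       [ 0.0205477 , -0.78241185, -0.62242228,  0.81711328],
       [ 0.        ,  0.        ,  0.        ,  1.        ]])}
{'fovy': 53.187443985297165, 'cx': 324.3530809454814, 'cy': 204.01854018515323, 'k1': -0.026627715242044457, 'extrinsics': array([[-0.01137685, -0.98597615,  0.16649807,  0.36839239],
       [-0.99992139,  0.0103403 , -0.00709117,  0.19538901],
       [ 0.00527008, -0.16656566, -0.98601628,  1.30765316],
       [ 0.        ,  0.        ,  0.        ,  1.        ]])}
```

View pics/scene0.png

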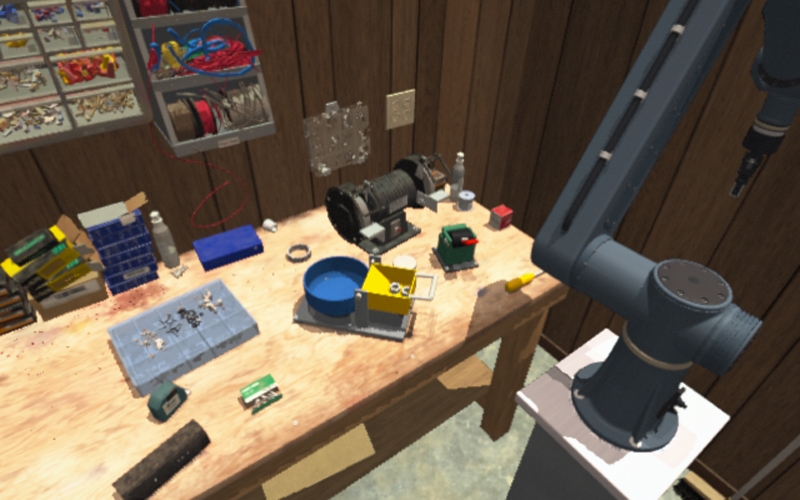

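View pics/top0.png

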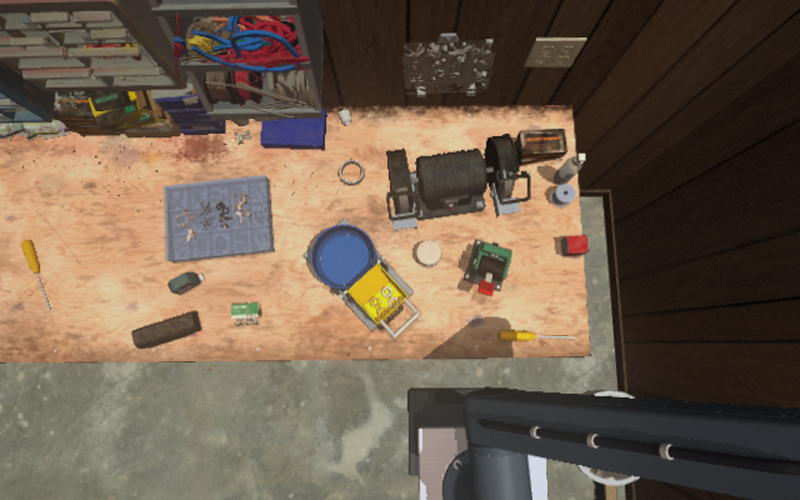

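The scene view shows the skip at (390,285), handle at (430,287), tub at (335,283), and control box at (457,247). In the top view the tub is at (342,257), handle at (402,318), and paddle at (486,287). I'll enlarge both.

```bash
python3 - <<'E'
from station import snapshot
import cv2
for n,(x,y,w,h) in dict(top=(240,172,180,110),scene=(235,175,160,100)).items():
    im=snapshot(n)[y:y+h,x:x+w,::-1]; s=4.4 if n=="top" else 5
    cv2.imwrite(f"pics/{n}1.png",cv2.resize(im,None,fx=s,fy=s,interpolation=cv2.INTER_CUBIC))
E
```

```text
(no output)
```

View pics/top1.png

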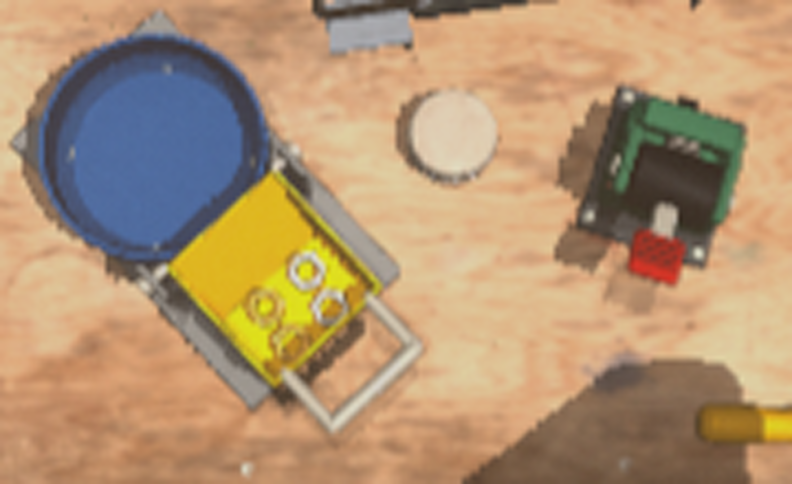

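View pics/scene1.png

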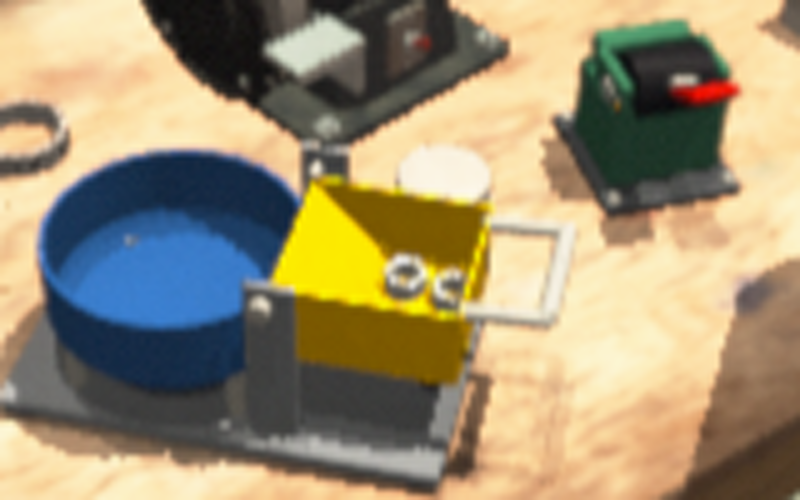

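```bash
cat > h.py <<'E'
import numpy as np, cv2
from station import camera_params
P={n:camera_params(n) for n in("top","scene")}
CR=dict(top=(240,172,4.4),scene=(235,175,5.))
def ray(n,u,v,crop=True):
    p=P[n]
    if crop:
        x,y,s=CR[n]; u=x+(u+.5)/s-.5; v=y+(v+.5)/s-.5
    f=200/np.tan(np.radians(p["fovy"])/2)
    K=np.array([[f,0,p["cx"]],[0,f,p["cy"]],[0,0,1]])
    a=cv2.undistortPoints(np.array([[[u,v]]],float),K,np.array([p["k1"],0,0,0.]))[0,0]
    E=p["extrinsics"]; return E[:3,3],E[:3,:3]@[a[0],a[1],1]
def atz(n,u,v,z):
    o,d=ray(n,u,v); return o+d*(z-o[2])/d[2]
def tri(a,b):
    (o,d),(p,e)=ray("top",*a),ray("scene",*b)
    t=np.linalg.lstsq(np.c_[d,-e],p-o,rcond=None)[0]; A,B=o+d*t[0],p+e*t[1]
    return (A+B)/2,np.linalg.norm(A-B)
E
python3 - <<'E'
from h import *
np.set_printoptions(precision=4,suppress=True)
for nm,a,b in [("bar R",(418,345),(572,228)),("bar L",(333,428),(548,320)),("paddle",(657,256),(705,92))]: print(nm,*tri(a,b))
print("tub top",atz("top",156,149,.105))
print("bar top@.12",atz("top",418,345,.12),atz("top",333,428,.12)); print("bar scene@.12",atz("scene",572,228,.12),atz("scene",548,320,.12))
for c in [(400,270),(253,410),(158,10),(12,143)]: print("plate",atz("top",*c,.018))
for c in [(637,228),(685,240),(675,283),(630,270)]: print("pad",atz("top",*c,.115))
for c in [(622,88),(580,228),(708,267)]: print("ctl base",atz("top",*c,.008))
for c in [(660,95),(748,125),(722,222)]: print("ctl topcorner",atz("top",*c,.096))
E
```

```text
bar R [0.43   0.1574 0.1192] 0.00169297534085974
bar L [0.3766 0.2162 0.12  ] 0.001634341212870339
paddle [ 0.4903 -0.0062  0.1108] 0.0015452488911849064
tub top [0.5685 0.3371 0.105 ]
bar top@.12 [0.4306 0.1581 0.12  ] [0.3761 0.2156 0.12  ]
bar scene@.12 [0.4288 0.1575 0.12  ] [0.3772 0.2168 0.12  ]
plate [0.4909 0.1672 0.018 ]
plate [0.3903 0.2753 0.018 ]
plate [0.6892 0.3469 0.018 ]
plate [0.5887 0.4546 0.018 ]
pad [0.5087 0.0069 0.115 ]
pad [ 0.5001 -0.0256  0.115 ]
pad [ 0.4708 -0.0176  0.115 ]
pad [0.48   0.0128 0.115 ]
ctl base [ 0.6277 -0.0025  0.008 ]
ctl base [0.5217 0.0326 0.008 ]
ctl base [ 0.4916 -0.0617  0.008 ]
ctl topcorner [ 0.6048 -0.0157  0.096 ]
ctl topcorner [ 0.5827 -0.0768  0.096 ]
ctl topcorner [ 0.5144 -0.0554  0.096 ]
```

```bash
cat >> h.py <<'E'
from scipy.spatial.transform import Rotation as R
from station import status
def rel(target,yawz=None):
    s=status.sense(); r=R.from_quat(s["tool_rot"])
    z=r.as_matrix()[:,2]
    print("t",s["t"],"tcp",s["tcp_pos"].round(4),"zyaw",np.arctan2(z[1],z[0]).round(4),"F",s["force"].round(1),"gap",round(s["finger_gap"],3),"x",r.as_matrix()[:,0].round(3))
    if target is not None: print("tool shift mm",(r.inv().apply(np.array(target)-s["tcp_pos"])*1000).round(1))
    if yawz is not None: print("turn about x",[round((-(yawz-np.arctan2(z[1],z[0]))+k*np.pi+np.pi/2)%(2*np.pi)-np.pi/2-0,3) for k in(0,1)])
E
python3 - <<'E'
from h import *
rel([.45,-.15,.25],.738); rel([.4024,.1862,.2],.738)
E
```

```text
t 0.2 tcp [ 0.149  -0.6065  0.2307] zyaw -1.33 F [-0.6 -0.2 -0.6] gap 0.997 x [-0.     0.001 -1.   ]
tool shift mm [ -18.7  401.2 -371.6]
turn about x [np.float64(4.215), np.float64(1.074)]
t 0.2 tcp [ 0.149  -0.6065  0.2307] zyaw -1.33 F [-0.6 -0.2 -0.6] gap 0.997 x [-0.     0.001 -1.   ]
tool shift mm [  31.7  435.1 -709.4]
turn about x [np.float64(4.215), np.float64(1.074)]
```

Call:
{"method": "arm_command", "body": {
  "series": [
    [[-2, 36, -33, 0], [-2, 36, -33, 0], [-2, 36, -33, 0], [-2, 36, -33, 0], [-2, 36, -33, 0], [-2, 36, -33, 0], [-2, 36, -33, 0], [-2, 36, -33, 0], [-2, 36, -33, 0], [-2, 36, -33, 0]]
  ],
  "jaw": 40,
  "force": 20
}}

```text
t: 1.2
tcp_pos: [0.4208, -0.1988, 0.2515]
tool_rot: [0.436, 0.556, -0.436, 0.557]
force: [0.6, -0.9, -0.2]
finger_gap: 0.399
```

Call:
{"method": "arm_command", "body": {
  "series": [
    [[0, 0, 0, -0.14], [0, 0, 0, -0.14], [0, 0, 0, -0.14], [0, 0, 0, -0.14], [0, 0, 0, -0.14], [0, 0, 0, -0.14], [0, 0, 0, -0.14], [0, 0, 0, -0.14], [0, 0, 0, -0.14], [0, 0, 0, -0.14]]
  ]
}}

```text
t: 2.2
tcp_pos: [0.4199, -0.2005, 0.2513]
tool_rot: [-0.027, 0.707, 0.027, 0.707]
force: [0.6, -0.1, 0.4]
finger_gap: 0.396
```

Call:
{"method": "arm_command", "body": {
  "series": [
    [[0, 0, 0, -0.14], [0, 0, 0, -0.14], [0, 0, 0, -0.14], [0, 0, 0, -0.14], [0, 0, 0, -0.108], [0, 0, 0, 0], [0, 0, 0, 0]]
  ]
}}

```text
t: 2.9
tcp_pos: [0.4199, -0.2006, 0.2513]
tool_rot: [-0.254, 0.66, 0.254, 0.66]
force: [-0.2, 0.3, -0.4]
finger_gap: 0.402
```

```bash
python3 - <<'E'
from h import *
rel([.4024,.1862,.2],.738); print(status.sense()["q"])
E
```

```text
t 2.9 tcp [ 0.4199 -0.2006  0.2513] zyaw 0.7357 F [-0.2  0.3 -0.4] gap 0.402 x [-0.  0. -1.]
tool shift mm [ 51.3 298.5 246.6]
turn about x [np.float64(-0.002), np.float64(3.139)]
[-6.86439508e-01  2.85281958e-01  1.79431418e+00  3.93631028e-06
  1.06208615e+00 -1.42211689e+00]
```

Call:
{"method": "arm_command", "body": {
  "series": [
    [[5, 30, 24.7, 0], [5, 30, 24.7, 0], [5, 30, 24.7, 0], [5, 30, 24.7, 0], [5, 30, 24.7, 0], [5, 30, 24.7, 0], [5, 30, 24.7, 0], [5, 30, 24.7, 0], [5, 30, 24.7, 0], [5, 28.5, 24.3, 0]]
  ]
}}

```text
t: 3.9
tcp_pos: [0.4013, 0.1878, 0.2012]
tool_rot: [-0.255, 0.66, 0.254, 0.66]
force: [0.4, -0.1, -0.2]
finger_gap: 0.4
```

```bash
python3 - <<'E'
from h import *
from station import snapshot
rel([.4024,.1862,.102],.738); print(status.sense()["q"])
a=[]
for n,(x,y,w,h) in dict(top=(270,190,100,90),scene=(270,180,100,90)).items():
    a.append(cv2.resize(snapshot(n)[y:y+h,x:x+w,::-1],None,fx=4,fy=4,interpolation=cv2.INTER_CUBIC))
cv2.imwrite("pics/a.png",np.hstack(a))
E
```

```text
t 3.9 tcp [0.4013 0.1878 0.2012] zyaw 0.7363 F [ 0.4 -0.1 -0.2] gap 0.4 x [ 0.  0. -1.]
tool shift mm [99.2 -1.9 -0.3]
turn about x [np.float64(-0.002), np.float64(3.14)]
[ 1.84563603e-01  3.32388515e-01  1.90589497e+00 -3.58443183e-05
  9.02905180e-01 -5.51669442e-01]
```

View pics/a.png

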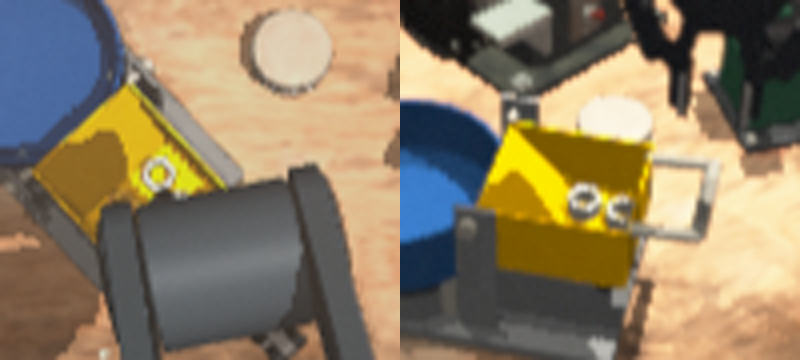

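The fingers hang above the bar (fingertips at about (640,20) and (680,100) in the scene panel, bar at (710,200)), and the nuts are undisturbed. Now I'll lower the gripper.

Call:
{"method": "arm_command", "body": {
  "series": [
    [[10, -1.9, 0, 0], [10, 0, 0, 0], [10, 0, 0, 0], [10, 0, 0, 0], [10, 0, 0, 0], [10, 0, 0, 0], [10, 0, 0, 0], [10, 0, 0, 0], [10, 0, 0, 0], [9, 0, 0, 0]]
  ]
}}

```text
t: 5.0
tcp_pos: [0.4028, 0.1848, 0.1014]
tool_rot: [-0.255, 0.66, 0.255, 0.659]
force: [-0.2, -0.5, 0.4]
finger_gap: 0.402
```

```bash
python3 - <<'E'
from h import *
from station import snapshot
rel([.4024,.1862,.102],.738)
x,y,w,h=(290,185,90,70)
cv2.imwrite("pics/b.png",cv2.resize(snapshot("scene")[y:y+h,x:x+w,::-1],None,fx=7,fy=7,interpolation=cv2.INTER_CUBIC))
E
```

```text
t 5.0 tcp [0.4028 0.1848 0.1014] zyaw 0.7381 F [-0.2 -0.5  0.4] gap 0.402 x [-0. -0. -1.]
tool shift mm [-0.6  1.4  0.6]
turn about x [np.float64(0.0), np.float64(3.142)]
```

View pics/b.png

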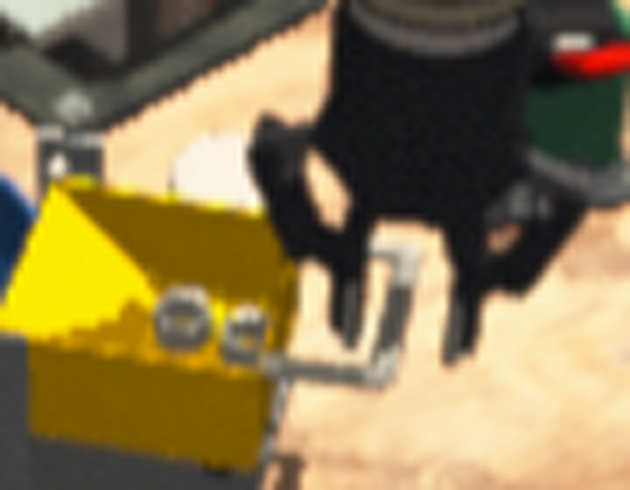

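The fingers at (345,340) and (460,355) straddle the bar at (395,320). I'll close now.

Call:
{"method": "arm_command", "body": {
  "series": [
    [[0, 0, 0, 0], [0, 0, 0, 0], [0, 0, 0, 0], [0, 0, 0, 0], [0, 0, 0, 0], [0, 0, 0, 0], [0, 0, 0, 0], [0, 0, 0, 0]]
  ],
  "jaw": 0,
  "force": 20
}}

```text
t: 5.85
tcp_pos: [0.4059, 0.1871, 0.1032]
tool_rot: [-0.254, 0.657, 0.255, 0.663]
force: [2.4, 10.1, -1.6]
finger_gap: 0.133
```

```bash
python3 - <<'E'
from h import *
rel(None)
def p(q): return np.array([-np.sin(q)*155, 155*(1-np.cos(q))])  # tool x (down), tool z (tumbler x)
for N,end in((40,2.03),):
    q=np.linspace(0,end,N+1)
    for i in range(N): 
        d=p(q[i+1])-p(q[i]); print(round(q[i+1],3),np.round(d,1).tolist())
E
```

```text
t 5.85 tcp [0.4059 0.1871 0.1032] zyaw 0.7362 F [ 2.4 10.1 -1.6] gap 0.133 x [ 0.007  0.004 -1.   ]
0.051 [-7.9, 0.2]
0.102 [-7.8, 0.6]
0.152 [-7.8, 1.0]
0.203 [-7.7, 1.4]
0.254 [-7.7, 1.8]
0.304 [-7.6, 2.2]
0.355 [-7.4, 2.5]
0.406 [-7.3, 2.9]
0.457 [-7.1, 3.3]
0.507 [-7.0, 3.6]
0.558 [-6.8, 4.0]
0.609 [-6.6, 4.3]
0.66 [-6.3, 4.7]
0.71 [-6.1, 5.0]
0.761 [-5.8, 5.3]
0.812 [-5.6, 5.6]
0.863 [-5.3, 5.8]
0.914 [-5.0, 6.1]
0.964 [-4.6, 6.3]
1.015 [-4.3, 6.6]
1.066 [-4.0, 6.8]
1.116 [-3.6, 7.0]
1.167 [-3.3, 7.2]
1.218 [-2.9, 7.3]
1.269 [-2.5, 7.4]
1.32 [-2.1, 7.6]
1.37 [-1.8, 7.7]
1.421 [-1.4, 7.7]
1.472 [-1.0, 7.8]
1.522 [-0.6, 7.8]
1.573 [-0.2, 7.9]
1.624 [0.2, 7.9]
1.675 [0.6, 7.8]
1.725 [1.0, 7.8]
1.776 [1.4, 7.7]
1.827 [1.8, 7.7]
1.878 [2.2, 7.6]
1.928 [2.6, 7.4]
1.979 [2.9, 7.3]
2.03 [3.3, 7.1]
```

Call:
{"method": "arm_command", "body": {
  "series": [
    [[0, 0.5, 4, 0], [-7.9, 0, 0.2, 0], [-7.8, 0, 0.6, 0], [-7.8, 0, 1.0, 0], [-7.7, 0, 1.4, 0], [-7.7, 0, 1.8, 0], [-7.6, 0, 2.2, 0], [-7.4, 0, 2.5, 0], [-7.3, 0, 2.9, 0], [-7.1, 0, 3.3, 0]]
  ]
}}

```text
t: 6.85
tcp_pos: [0.417, 0.1975, 0.1714]
tool_rot: [-0.256, 0.66, 0.255, 0.659]
force: [1.3, -6.2, -1.7]
finger_gap: 0.13
```

```bash
cat >> h.py <<'E'
def arc(s0=np.array([.4059,.1871,.1032])):
    s=status.sense(); d=(s["tcp_pos"]-s0)*1000; c,n=np.cos(.738),np.sin(.738)
    X,Y,Z=d[0]*c+d[1]*n,-d[0]*n+d[1]*c,d[2]; F=s["force"]
    print("t",s["t"],"X",X.round(1),"Y",Y.round(1),"Z",Z.round(1),"q",np.arctan2(Z,155-X).round(3),"r",np.hypot(Z,155-X).round(1),"F tx,ty,z",(F[0]*c+F[1]*n).round(1),(-F[0]*n+F[1]*c).round(1),F[2].round(1),"M",s["ft_torque"].round(2),"gap",round(s["finger_gap"],3))
E
python3 -c "
from h import *
arc()"
```

```text
t 6.85 X 15.2 Y 0.2 Z 68.2 q 0.454 r 155.5 F tx,ty,z -3.2 -5.4 -1.7 M [-1.08 -0.18 -0.05] gap 0.13
```

Call:
{"method": "arm_command", "body": {
  "series": [
    [[-7.0, 0, 3.6, 0], [-6.8, 0, 4.0, 0], [-6.6, 0, 4.3, 0], [-6.3, 0, 4.7, 0], [-6.1, 0, 5.0, 0], [-5.8, 0, 5.3, 0], [-5.6, 0, 5.6, 0], [-5.3, 0, 5.8, 0], [-5.0, 0, 6.1, 0], [-4.6, 0, 6.3, 0]]
  ]
}}

```text
t: 7.85
tcp_pos: [0.4521, 0.2292, 0.2312]
tool_rot: [-0.257, 0.662, 0.254, 0.656]
force: [-4.4, -12.2, 10.5]
finger_gap: 0.13
```

```bash
python3 -c "
from h import *
arc()"
```

```text
t 7.85 X 62.5 Y 0.1 Z 128.0 q 0.945 r 157.9 F tx,ty,z -11.4 -6.1 10.5 M [-2.15  0.82 -0.05] gap 0.13
```

Call:
{"method": "arm_command", "body": {
  "series": [
    [[-5.5, 0, 5.6, 0], [-4.6, 0, 6.0, 0], [-3.6, 0, 7.0, 0], [-3.3, 0, 7.2, 0], [-2.9, 0, 7.3, 0], [-2.5, 0, 7.4, 0], [-2.1, 0, 7.6, 0], [-1.8, 0, 7.7, 0], [-1.4, 0, 7.7, 0], [-1.0, 0, 7.8, 0]]
  ]
}}

```text
t: 8.85
tcp_pos: [0.5079, 0.2802, 0.26]
tool_rot: [-0.255, 0.659, 0.254, 0.66]
force: [1.6, -4.4, 2.4]
finger_gap: 0.127
```

```bash
python3 -c "
from h import *
arc()"
```

```text
t 8.85 X 138.1 Y 0.2 Z 156.8 q 1.463 r 157.7 F tx,ty,z -1.8 -4.3 2.4 M [-0.83 -0.12 -0.06] gap 0.127
```

Call:
{"method": "arm_command", "body": {
  "series": [
    [[-0.6, 0, 7.8, 0], [-0.2, 0, 7.9, 0], [0.2, 0, 7.9, 0], [0.6, 0, 7.8, 0], [1.0, 0, 7.8, 0], [1.4, 0, 7.7, 0], [1.8, 0, 7.7, 0], [2.2, 0, 7.6, 0], [2.6, 0, 7.4, 0], [2.9, 0, 7.3, 0]]
  ]
}}

```text
t: 9.85
tcp_pos: [0.5654, 0.3322, 0.2459]
tool_rot: [-0.255, 0.659, 0.255, 0.66]
force: [3.3, -4.8, 1.0]
finger_gap: 0.127
```

```bash
python3 -c "
from h import *
arc()"
```

```text
t 9.85 X 215.6 Y 0.0 Z 142.7 q 1.973 r 155.0 F tx,ty,z -0.8 -5.8 1.0 M [-0.88 -0.39 -0.06] gap 0.127
```

Call:
{"method": "arm_command", "body": {
  "series": [
    [[3.3, 0, 7.1, 0], [2.5, 0, 5, 0], [0, 0, 0, 0], [0, 0, 0, 0], [0, 0, 0, 0], [0, 0, 0, 0], [0, 0, 0, 0], [0, 0, 0, 0], [0, 0, 0, 0], [0, 0, 0, 0]]
  ]
}}

```text
t: 10.85
tcp_pos: [0.5743, 0.3404, 0.24]
tool_rot: [-0.255, 0.659, 0.255, 0.66]
force: [3.4, -4.3, 1.1]
finger_gap: 0.131
```

Call:
{"method": "arm_command", "body": {
  "series": [
    [[0, 0, 0, 0], [0, 0, 0, 0], [0, 0, 0, 0], [0, 0, 0, 0], [0, 0, 0, 0], [0, 0, 0, 0]]
  ]
}}

```text
t: 11.45
tcp_pos: [0.5743, 0.3403, 0.2399]
tool_rot: [-0.255, 0.659, 0.255, 0.66]
force: [3.7, -4.2, 0.8]
finger_gap: 0.129
```

```bash
python3 - <<'E'
from h import *
from station import snapshot
arc()
a=[]
for n,(x,y,w,h) in dict(top=(235,165,100,110),scene=(235,165,100,110)).items():
    a.append(cv2.resize(snapshot(n)[y:y+h,x:x+w,::-1],None,fx=4,fy=4,interpolation=cv2.INTER_CUBIC))
cv2.imwrite("pics/c.png",np.hstack(a))
E
```

```text
t 11.45 X 227.7 Y 0.1 Z 136.7 q 2.059 r 154.9 F tx,ty,z -0.1 -5.6 0.8 M [-0.69 -0.43 -0.02] gap 0.129
```

View pics/c.png

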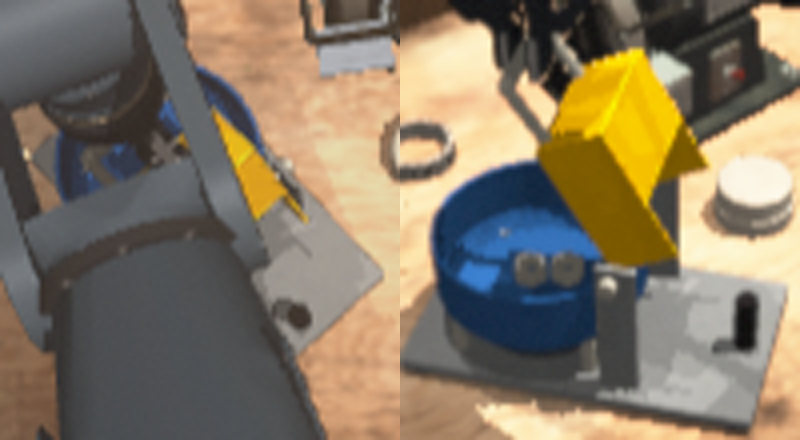

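In the scene panel the skip is over and two nuts are in the tub at (530,265) and (568,265). The other two must be hidden behind the skip, so I'll check them once it's back. I'm swinging it back by reversing the rows.

Call:
{"method": "arm_command", "body": {
  "series": [
    [[-2.5, 0, -5, 0], [-3.3, 0, -7.1, 0], [-2.9, 0, -7.3, 0], [-2.6, 0, -7.4, 0], [-2.2, 0, -7.6, 0], [-1.8, 0, -7.7, 0], [-1.4, 0, -7.7, 0], [-1.0, 0, -7.8, 0], [-0.6, 0, -7.8, 0], [-0.2, 0, -7.9, 0]]
  ]
}}

```text
t: 12.55
tcp_pos: [0.519, 0.2909, 0.2595]
tool_rot: [-0.255, 0.659, 0.255, 0.66]
force: [4.1, -3.4, 1.6]
finger_gap: 0.132
```

Call:
{"method": "arm_command", "body": {
  "series": [
    [[0.2, 0, -7.9, 0], [0.6, 0, -7.8, 0], [1.0, 0, -7.8, 0], [1.4, 0, -7.7, 0], [1.8, 0, -7.7, 0], [2.1, 0, -7.6, 0], [2.5, 0, -7.4, 0], [2.9, 0, -7.3, 0], [3.3, 0, -7.2, 0], [3.6, 0, -7.0, 0]]
  ]
}}

```text
t: 13.55
tcp_pos: [0.4621, 0.2402, 0.2393]
tool_rot: [-0.255, 0.66, 0.255, 0.659]
force: [-0.3, -0.5, -0.5]
finger_gap: 0.13
```

```bash
python3 -c "
from h import *
arc()"
```

```text
t 13.55 X 77.4 Y 1.5 Z 136.1 q 1.053 r 156.7 F tx,ty,z -0.6 -0.2 -0.5 M [ 0.17 -0.25 -0.08] gap 0.13
```

Call:
{"method": "arm_command", "body": {
  "series": [
    [[4.6, 0, -6.0, 0], [5.5, 0, -5.6, 0], [4.6, 0, -6.3, 0], [5.0, 0, -6.1, 0], [5.3, 0, -5.8, 0], [5.6, 0, -5.6, 0], [5.8, 0, -5.3, 0], [6.1, 0, -5.0, 0], [6.3, 0, -4.7, 0], [6.6, 0, -4.3, 0]]
  ]
}}

```text
t: 14.55
tcp_pos: [0.4218, 0.2038, 0.1835]
tool_rot: [-0.254, 0.66, 0.255, 0.659]
force: [-3.9, 0.9, 2.2]
finger_gap: 0.131
```

Call:
{"method": "arm_command", "body": {
  "series": [
    [[6.8, 0, -4.0, 0], [7.0, 0, -3.6, 0], [7.1, 0, -3.3, 0], [7.3, 0, -2.9, 0], [7.4, 0, -2.5, 0], [7.6, 0, -2.2, 0], [7.7, 0, -1.8, 0], [7.7, 0, -1.4, 0], [6.5, 0, -0.8, 0], [0, 0, 0, 0]]
  ]
}}

```text
t: 15.55
tcp_pos: [0.4056, 0.189, 0.118]
tool_rot: [-0.254, 0.66, 0.255, 0.659]
force: [-4.9, 4.3, 0.3]
finger_gap: 0.13
```

```bash
python3 -c "
from h import *
arc()"
```

```text
t 15.55 X 1.0 Y 1.6 Z 14.8 q 0.096 r 154.7 F tx,ty,z -0.7 6.5 0.3 M [ 0.68  0.52 -0.03] gap 0.13
```

Call:
{"method": "arm_command", "body": {
  "series": [
    [[4, 0, -0.3, 0], [4, 0, -0.2, 0], [3, 0, 0, 0], [2, 0, 0, 0], [2, 0, 0, 0], [1, 0, 0, 0], [0, 0, 0, 0], [0, 0, 0, 0]]
  ]
}}

```text
t: 16.35
tcp_pos: [0.4049, 0.1883, 0.1027]
tool_rot: [-0.255, 0.66, 0.255, 0.659]
force: [-4.3, 2.7, -0.7]
finger_gap: 0.132
```

```bash
python3 -c "
from h import *
arc()"
```

```text
t 16.35 X 0.1 Y 1.6 Z -0.5 q -0.003 r 154.9 F tx,ty,z -1.3 4.9 -0.7 M [ 0.38  0.6  -0.08] gap 0.132
```

Call:
{"method": "arm_command", "body": {
  "series": [
    [[1.5, 0, 0, 0], [1.5, 0, 0, 0], [0, 0, 0, 0], [0, 0, 0, 0]]
  ]
}}

```text
t: 16.75
tcp_pos: [0.4048, 0.1883, 0.0997]
tool_rot: [-0.255, 0.66, 0.255, 0.659]
force: [-4.8, 1.5, -0.0]
finger_gap: 0.129
```

```bash
python3 -c "
from h import *
arc()"
```

```text
t 16.75 X 0.0 Y 1.6 Z -3.5 q -0.022 r 155.0 F tx,ty,z -2.6 4.4 -0.0 M [ 0.43  0.6  -0.08] gap 0.129
```

Call:
{"method": "arm_command", "body": {
  "series": [
    [[2, 0, 0, 0], [2, 0, 0, 0], [0, 0, 0, 0]]
  ]
}}

```text
t: 17.05
tcp_pos: [0.405, 0.1882, 0.0983]
tool_rot: [-0.255, 0.66, 0.255, 0.659]
force: [-8.7, 0.2, 27.3]
finger_gap: 0.132
```

Call:
{"method": "arm_command", "body": {
  "series": [
    [[0, 0, 0, 0], [0, 0, 0, 0], [0, 0, 0, 0], [0, 0, 0, 0], [0, 0, 0, 0]]
  ],
  "jaw": 38
}}

```text
t: 17.55
tcp_pos: [0.4063, 0.1881, 0.0961]
tool_rot: [-0.255, 0.659, 0.255, 0.66]
force: [-0.1, 0.3, 0.4]
finger_gap: 0.383
```

```bash
python3 -c "
from h import *
arc()"
```

```text
t 17.55 X 1.0 Y 0.5 Z -7.1 q -0.046 r 154.2 F tx,ty,z 0.1 0.3 0.4 M [-0.   -0.01  0.01] gap 0.383
```

Pressed against the stop with 27 N, then released. Now I'll lift straight up.

Call:
{"method": "arm_command", "body": {
  "series": [
    [[-5, 0, 0, 0], [-10, 0, 0, 0], [-15, 0, 0, 0], [-20, 0, 0, 0], [-20, 0, 0, 0], [-20, 0, 0, 0], [-20, 0, 0, 0], [-15, 0, 0, 0], [0, 0, 0, 0]]
  ]
}}

```text
t: 18.45
tcp_pos: [0.4073, 0.1885, 0.2239]
tool_rot: [-0.255, 0.657, 0.255, 0.662]
force: [-0.4, 0.6, -0.3]
finger_gap: 0.378
```

```bash
python3 - <<'E'
from h import *
c=np.array([np.cos(-.314),np.sin(-.314)])
p=np.array([.4903,-.0062])
rel([*p,.17],-.314); rel([*p,.17],-.314+np.pi/2);print(status.sense()["q"])
E
```

```text
t 18.45 tcp [0.4073 0.1885 0.2239] zyaw 0.7382 F [-0.4  0.6 -0.3] gap 0.378 x [ 0.006  0.001 -1.   ]
tool shift mm [  54.1 -199.7  -69.9]
turn about x [np.float64(1.052), np.float64(4.194)]
t 18.45 tcp [0.4073 0.1885 0.2239] zyaw 0.7382 F [-0.4  0.6 -0.3] gap 0.378 x [ 0.006  0.001 -1.   ]
tool shift mm [  54.1 -199.7  -69.9]
turn about x [np.float64(-0.519), np.float64(2.623)]
[ 1.83492224e-01  3.00588874e-01  1.86995910e+00  2.57556300e-05
  9.64971287e-01 -5.54708564e-01]
```

Call:
{"method": "arm_command", "body": {
  "series": [
    [[0, -33, -12, 0], [0, -33, -12, 0], [0, -33, -12, 0], [0, -33, -12, 0], [0, -33, -12, 0], [0, -34, -10, 0], [0, 0, 0, -0.13], [0, 0, 0, -0.13], [0, 0, 0, -0.13], [0, 0, 0, -0.13]]
  ],
  "jaw": 0
}}

```text
t: 19.45
tcp_pos: [0.4873, -0.0063, 0.2206]
tool_rot: [-0.417, 0.571, 0.418, 0.57]
force: [-0.1, 0.8, -1.2]
finger_gap: 0.004
```

```bash
python3 - <<'E'
from h import *
from station import snapshot
rel([.4884,-.0056,.14],-.314+np.pi/2)
im=snapshot("scene");top=snapshot("top")
a=[cv2.resize(i[y:y+h,x:x+w,::-1],None,fx=4,fy=4,interpolation=cv2.INTER_CUBIC) for i,(x,y,w,h) in((top,(235,160,110,110)),(im,(300,160,90,110)))]
cv2.imwrite("pics/d.png",np.hstack(a))
cv2.imwrite("pics/d2.png",cv2.resize(im[195:260,230:350,::-1],None,fx=5,fy=5,interpolation=cv2.INTER_CUBIC))
E
```

```text
t 19.45 tcp [ 0.4873 -0.0063  0.2206] zyaw 1.2629 F [-0.1  0.8 -1.2] gap 0.004 x [-0.002  0.    -1.   ]
tool shift mm [80.6 -0.9  1. ]
turn about x [np.float64(0.006), np.float64(3.148)]
```

View pics/d.png

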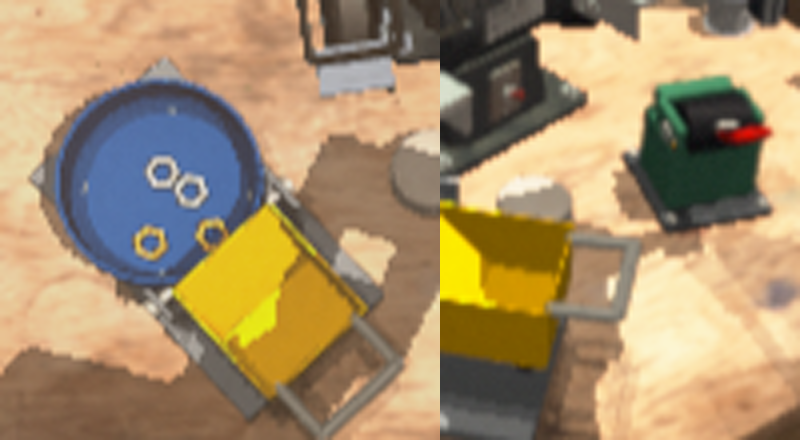

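All four nuts are in the tub, at (162,172), (190,190), (150,242) and (212,235). The skip is empty, and its handle is back where it started. Next I'll lower to the paddle.

Call:
{"method": "arm_command", "body": {
  "series": [
    [[10, -0.9, 1, 0], [10, 0, 0, 0], [10, 0, 0, 0], [10, 0, 0, 0], [10, 0, 0, 0], [10, 0, 0, 0], [10, 0, 0, 0], [8, 0, 0, 0], [0, 0, 0, 0]]
  ]
}}

```text
t: 20.45
tcp_pos: [0.4883, -0.0054, 0.1421]
tool_rot: [-0.415, 0.572, 0.417, 0.571]
force: [0.1, -0.1, 0.3]
finger_gap: 0.001
```

```bash
python3 - <<'E'
from h import *
from station import snapshot
rel([.4884,-.0056,.14])
im=snapshot("scene");top=snapshot("top")
a=[cv2.resize(i[y:y+h,x:x+w,::-1],None,fx=6,fy=6,interpolation=cv2.INTER_CUBIC) for i,(x,y,w,h) in((top,(360,180,60,75)),(im,(335,155,70,75)))]
cv2.imwrite("pics/e.png",np.hstack(a))
E
```

```text
t 20.45 tcp [ 0.4883 -0.0054  0.1421] zyaw 1.2578 F [ 0.1 -0.1  0.3] gap 0.001 x [-0.003  0.001 -1.   ]
tool shift mm [ 2.1 -0.1 -0.2]
```

View pics/e.png

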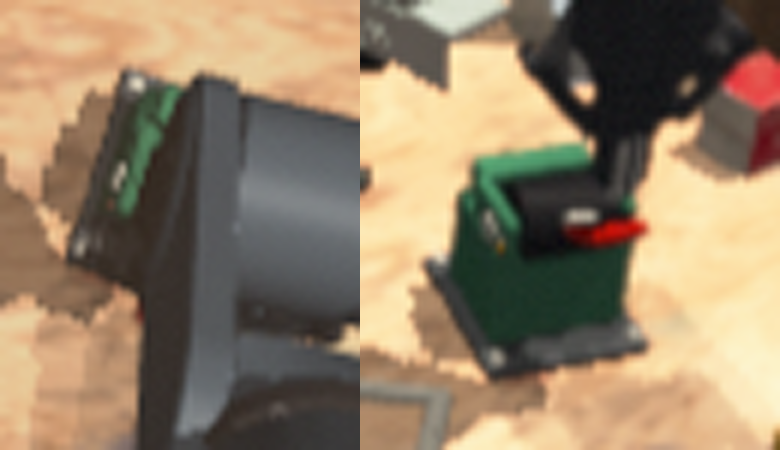

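The fingertips at (620,190) are above the paddle at (610,230), so I'll press.

Call:
{"method": "arm_command", "body": {
  "series": [
    [[5, 0, 0, 0], [5, 0, 0, 0], [5, 0, 0, 0], [5, 0, 0, 0], [4, 0, 0, 0], [4, 0, 0, 0], [0, 0, 0, 0]]
  ]
}}

```text
t: 21.25
tcp_pos: [0.4889, -0.0054, 0.1151]
tool_rot: [-0.416, 0.572, 0.416, 0.572]
force: [-0.3, 0.2, 2.8]
finger_gap: 0.004
```

Call:
{"method": "arm_command", "body": {
  "series": [
    [[4, 0, 0, 0], [4, 0, 0, 0], [4, 0, 0, 0], [4, 0, 0, 0], [0, 0, 0, 0]]
  ]
}}

```text
t: 21.75
tcp_pos: [0.4879, -0.0051, 0.0992]
tool_rot: [-0.415, 0.572, 0.417, 0.571]
force: [-3.4, 1.2, 6.9]
finger_gap: 0.0
```

Call:
{"method": "arm_command", "body": {
  "series": [
    [[4, 0, 0, 0], [4, 0, 0, 0], [4, 0, 0, 0], [3, 0, 0, 0], [0, 0, 0, 0]]
  ]
}}

```text
t: 22.25
tcp_pos: [0.4862, -0.0046, 0.0839]
tool_rot: [-0.414, 0.573, 0.418, 0.57]
force: [-3.6, 0.8, 4.0]
finger_gap: 0.0
```

Call:
{"method": "arm_command", "body": {
  "series": [
    [[3, 0, 0, 0], [3, 0, 0, 0], [0, 0, 0, 0]]
  ]
}}

```text
t: 22.55
tcp_pos: [0.4864, -0.0046, 0.0783]
tool_rot: [-0.414, 0.573, 0.418, 0.57]
force: [-4.1, 2.3, 8.2]
finger_gap: 0.002
```

Call:
{"method": "arm_command", "body": {
  "series": [
    [[2, 0, 0, 0], [2, 0, 0, 0], [0, 0, 0, 0]]
  ]
}}

```text
t: 22.85
tcp_pos: [0.4868, -0.0047, 0.0745]
tool_rot: [-0.415, 0.573, 0.417, 0.571]
force: [-3.9, 2.1, 9.2]
finger_gap: -0.001
```

Call:
{"method": "arm_command", "body": {
  "series": [
    [[2, 0, 0, 0], [2, 0, 0, 0], [0, 0, 0, 0]]
  ]
}}

```text
t: 23.15
tcp_pos: [0.4874, -0.0049, 0.0705]
tool_rot: [-0.415, 0.573, 0.417, 0.571]
force: [-3.3, 1.5, 7.2]
finger_gap: 0.004
```

Call:
{"method": "arm_command", "body": {
  "series": [
    [[2, 0, 0, 0], [0, 0, 0, 0]]
  ]
}}

```text
t: 23.35
tcp_pos: [0.4878, -0.0051, 0.0686]
tool_rot: [-0.415, 0.572, 0.417, 0.571]
force: [-3.3, 1.1, 7.7]
finger_gap: -0.0
```

Call:
{"method": "arm_command", "body": {
  "series": [
    [[2, 0, 0, 0], [0, 0, 0, 0]]
  ]
}}

```text
t: 23.55
tcp_pos: [0.4882, -0.0052, 0.0667]
tool_rot: [-0.416, 0.572, 0.416, 0.571]
force: [-2.2, 0.1, 8.1]
finger_gap: 0.001
```

Call:
{"method": "arm_command", "body": {
  "series": [
    [[2, 0, 0, 0], [0, 0, 0, 0]]
  ]
}}

```text
t: 23.75
tcp_pos: [0.4887, -0.0054, 0.0649]
tool_rot: [-0.416, 0.572, 0.416, 0.572]
force: [-2.3, 0.9, 10.2]
finger_gap: 0.001
```

Call:
{"method": "arm_command", "body": {
  "series": [
    [[1.5, 0, 0, 0], [0, 0, 0, 0]]
  ]
}}

```text
t: 23.95
tcp_pos: [0.4891, -0.0055, 0.0636]
tool_rot: [-0.416, 0.572, 0.416, 0.572]
force: [-2.0, -0.1, 10.6]
finger_gap: 0.001
```

Call:
{"method": "arm_command", "body": {
  "series": [
    [[1.5, 0, 0, 0], [0, 0, 0, 0]]
  ]
}}

```text
t: 24.15
tcp_pos: [0.4895, -0.0056, 0.0624]
tool_rot: [-0.417, 0.571, 0.416, 0.572]
force: [-2.5, 0.8, 11.4]
finger_gap: -0.004
```

Call:
{"method": "arm_command", "body": {
  "series": [
    [[1, 0, 0, 0], [0, 0, 0, 0]]
  ]
}}

```text
t: 24.35
tcp_pos: [0.4896, -0.0056, 0.0621]
tool_rot: [-0.417, 0.571, 0.416, 0.572]
force: [-2.7, 1.1, 19.8]
finger_gap: -0.002
```

```bash
python3 - <<'E'
from h import *
from station import snapshot
rel(None)
im=snapshot("scene")
cv2.imwrite("pics/f.png",cv2.resize(im[160:225,335:400,::-1],None,fx=9,fy=9,interpolation=cv2.INTER_CUBIC))
# predicted pixels of paddle-edge middles for several q, in crop coordinates
p=P["scene"];E=np.linalg.inv(p["extrinsics"]);f=200/np.tan(np.radians(p["fovy"])/2)
K=np.array([[f,0,p["cx"]],[0,f,p["cy"]],[0,0,1]])
def px(w):
    u=cv2.projectPoints(np.array([w],float),cv2.Rodrigues(E[:3,:3])[0],E[:3,3],K,np.array([p["k1"],0,0,0.]))[0][0,0]
    return ((u-[335,160]+.5)*9-.5).round().astype(int).tolist()
c,s=np.cos(-.314),np.sin(-.314); ax=np.array([.5455,-.0241])
for q in(0,.6,.8,.9,.95):
    a=.5-q; o=[]
    for r in(84,):
        for y in(18,-18):
            X=-r*np.cos(a)/1000; Y=y/1000
            o.append(px([ax[0]+c*X-s*Y,ax[1]+s*X+c*Y,.082+r/1000*np.sin(a)]))
    print(q,o)
E
```

```text
t 24.35 tcp [ 0.4896 -0.0056  0.0621] zyaw 1.2582 F [-2.7  1.1 19.8] gap -0.002 x [ 0.002 -0.001 -1.   ]
0 [[347, 310], [440, 293]]
0.6 [[343, 434], [434, 416]]
0.8 [[334, 463], [424, 445]]
0.9 [[329, 475], [418, 457]]
0.95 [[325, 480], [415, 462]]
```

View pics/f.png

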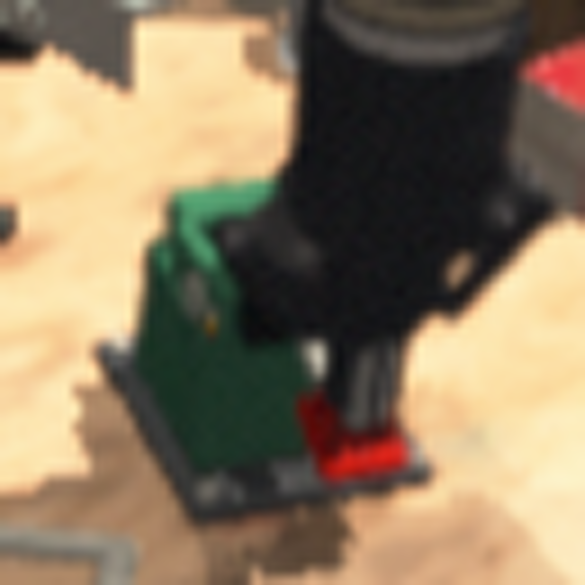

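The paddle's outer edge is pressed well down, to about (325,465)–(405,450) in this crop, and the fingertips rest on it at (370,425). The force jumped to 20 N over 0.3 mm of travel, which suggests the end stop. I'll check with wireframes: q=0 on the initial picture, and 0.75 and 0.93 on the current one.

```bash
python3 - <<'E'
from h import *
p=P["scene"];E=np.linalg.inv(p["extrinsics"]);f=200/np.tan(np.radians(p["fovy"])/2)
K=np.array([[f,0,p["cx"]],[0,f,p["cy"]],[0,0,1]])
c,s=np.cos(-.314),np.sin(-.314); ax=np.array([.5455,-.0241])
def draw(im,x0,y0,S,q):
    a=.5-q;pts=[]
    for o in(5,-5):
        for r,y in((48,18),(84,18),(84,-18),(48,-18)):
            X=(-r*np.cos(a)+o*np.sin(a))/1e3; Z=.082+(r*np.sin(a)+o*np.cos(a))/1e3; Y=y/1e3
            pts.append([ax[0]+c*X-s*Y,ax[1]+s*X+c*Y,Z])
    u=cv2.projectPoints(np.array(pts),cv2.Rodrigues(E[:3,:3])[0],E[:3,3],K,np.array([p["k1"],0,0,0.]))[0][:,0]
    u=((u-[x0,y0]+.5)*S-.5).round().astype(np.int32)
    im=im.copy()
    cv2.polylines(im,[u[:4],u[4:]],True,(255,255,0),1)
    for i in(1,2): cv2.line(im,u[i].tolist(),u[i+4].tolist(),(255,255,0),1)
    return im
A=cv2.imread("pics/scene1.png"); B=cv2.imread("pics/f.png")
z=lambda im,x,y,w,h,k:cv2.resize(im[y:y+h,x:x+w],(260,300),interpolation=cv2.INTER_CUBIC)
# regions: native x 364..386, y 185..210 etc.
a=z(draw(A,235,175,5,0),640,60,117,135,2)   # native ~ 23.4x27
bx=(240,330,211,243)
cv2.imwrite("pics/g.png",np.hstack([a]+[z(i,*bx,1) for i in(draw(B,335,160,9,.75),draw(B,335,160,9,.93))]))
E
```

```text
(no output)
```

View pics/g.png

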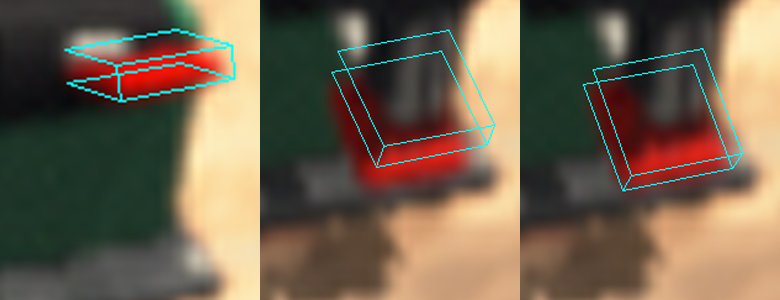

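The q=0.93 wireframe matches the paddle edge, and q=0.75 is clearly too high, so the dial is past the third click at its stop. I'll check that the hold is steady and hand in.

Call:
{"method": "arm_command", "body": {
  "series": [
    [[0, 0, 0, 0], [0, 0, 0, 0], [0, 0, 0, 0], [0, 0, 0, 0], [0, 0, 0, 0]]
  ]
}}

```text
t: 24.9
tcp_pos: [0.4896, -0.0056, 0.0622]
tool_rot: [-0.417, 0.571, 0.415, 0.572]
force: [-2.7, 1.1, 18.3]
finger_gap: -0.002
```

```bash
python3 - <<'E'
from h import *
from station import ticket
rel(None); print(ticket.sign_off())
E
```

```text
t 24.9 tcp [ 0.4896 -0.0056  0.0622] zyaw 1.2583 F [-2.7  1.1 18.3] gap -0.002 x [ 0.002 -0.001 -1.   ]
the job is handed in; nothing more can be done
None
```

The job is done and handed in at 24.9 s, with the robot still pressing the red paddle at the third click.

- **Skip:** I tipped it to about 2.06 rad and held it there for over a second. I then swung it back, pressed it onto its stop with about 27 N and let go. A later picture shows all four nuts in the tub and the skip empty and upright.
- **Dial:** the push eased and jumped as I pressed, but at 2–4 mm steps I could not separate every click clearly. My first depth estimate put the end stop about 4–7 mm lower than where the paddle stopped. The force rising from 11 to 20 N within 0.3 mm, and a wireframe at 0.93 rad matching the paddle (0.75 rad did not), both show it past the third click at its stop. The final push was steady at about 18 N.
- **Other things on the bench:** the arm passed well above them, and none looked disturbed in the pictures I took. I did not check every one in a final picture.

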